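Drive the seized pin out of a saw handwheel

ROBOT

A 6-joint arm with a two-finger parallel gripper is mounted at the origin on the work surface. World frame = base frame: x ahead of the robot, y to its left, z up, the work surface at z = 0. Lengths are in mm, angles in rad, forces in N, time in s.
With the tool pointing down it reaches from about 275 to 725 mm from the base axis. Payload 15.9 kg.
Tool frame: the origin (TCP) lies at the centre of the arm's flange, where the gripper is bolted on; the fingertips stand 173 mm ahead of it and the grasp point (between the pads) lies 155 mm ahead of it (manip.tcp_to_tips is the distance from the TCP to the fingertips, in mm); z points along the fingers, y is the line along which they close (so a half turn about z gives the same grasp; the last joint's range is limited). The gripper opens to 85 mm and grips with 20 to 120 N. Pads are 22 mm wide; open, the fingers measure 114 mm over their backs; the gripper's body (76 mm by 85 mm) begins 54 mm behind the grasp point. The pads swing forward as they close: fully open they stand 13 mm farther back than shut.
Start: joints at [-1.102, 0.213, -0.034, 1.323, 0, 1.571], TCP at [225.9, -446.044, 404.706] pointing down, gripper open.
Joint ranges: [-2.98, 2.98], [-0.74, 1.72], [-1.14, 1.35], [-2.1, 2.04], [-1.57, 1.44], [-3.14, 3.14]. Speed limits (rad/s): [1.89, 1.89, 2.39, 2.57, 3.14, 3.14].

INTERFACE

Orientations are given as a unit quaternion [x, y, z, w].
In Python, from rig import manip, optics gives the robot as it stands.
- The arm moves only by the tool apply_moves, never from a script. Its argument "steps" is a list that holds one entry, the list of rows, each a list of 5 numbers: the opening, from -1 (shut) to 1 (fully open), then the shift along the world's x, y, z in m, then the turn about the world's z in rad. A call has 1 to 20 rows; each row is the pose to reach, as a shift and turn from the pose commanded when the call began; what a row does not reach only later rows make up. A row lasts 1/10 s, in which the tool goes at most 50 mm and 8.59 degrees, less where a joint would pass 70% of its speed; a pose out of reach is approached as far as the arm can. A call with a gripper value outside its range is refused whole. The fingers move at their own pace and stop on an object; "newtons" is the grip in N (left out, the last holds). Time passes only in rows, so rows that repeat a pose let the fingers close. It gives the time, the measured TCP pose, the force, the opening and the grip force at its end, in the units of the state.
- manip.state(): the state, without advancing time (a new reading comes with each control period).
- optics.read_camera(name): name is "side" or "top"; returns the picture (400x640x3 uint8, red, green, blue); there is no depth.
- optics.calibration(name): a dict with "mtx" (3x3 intrinsics, pixels), "distortion" ([k1, k2, p1, p2, k3] as OpenCV has them; the pictures are not rectified), "rvec" (rotation vector, rad) and "tvec" (3), from world to camera coordinates, as OpenCV has them. Camera axes: x right, y down, z forward; pixel columns grow to the right and rows downward; lengths in mm; the calibration is good to about 2 mm. A picture is of the moment at which its call begins. calibration takes no time and is no camera call.
- manip.hand_in(): hands the job in; it is judged then, once.
The state is a dict: "time_s": time; "joint_pos": joint angles; "qvel": joint speeds; "effort": joint torques, N m; "position": TCP position; "orientation": TCP orientation; "ft_force": force on the tool from outside, world axes, zero at the start; "moment": the same for the moment, N m; "finger_gap": finger opening in mm; "grasp_force": force on a finger pad.
Only numpy, scipy, OpenCV 4.12 (cv2) and the standard library are available. Lean on these libraries where they do the work, as an engineer would, in place of code of your own. Each camera call takes 0.05 s, during which the arm holds its last target. There are 200 camera calls.

TASK

Drive the seized cross pin of the saw's handwheel clear of the shaft: take the drift punch from the wooden rest, find the bore with its slender point on the side where the pin's plain end lies sunk (opposite the pin's head), and push the pin steadily until that end has passed right through the shaft but still sits well caught in the far wall of the hub, so that the pin does not fall out and get lost. Go gently: the punch must not dig into the soft iron hub, bend from being forced, or turn the wheel in its jig, and only the punch may touch the pin. Then draw the punch out and lay it back in its V notches in the rest, leaving the other things alone.

Things in the scene. Friction and masses are not known exactly. Their poses are not given: they have to be found in the camera images.
- jig: Fixed plywood board, 200 x 200 mm, 15 to 27 mm thick, four wooden turn-buttons (to z 41 mm) clamping the handwheel's rim. Origin: the board's middle, 15 mm below its top; z up; x is the way the pin must go. The wheel was laid in by eye: its shaft axis lies up to 8 mm off in y and 2 mm in x, its bore up to 0.03 rad off x. Bore axis at z 62 mm; the bore's exact place must be felt or seen.
- wheel (a joint): Turn of the grey iron wheel in the jig, rad, 0 as laid; only the clamped rim's friction holds it. Rim 124 mm across, top z 31 mm; round hub 48 mm thick to z 74 mm, collar to 82, shaft stub (16 mm thick) to 106. Bore 8.6 mm wide, no lead-in, level between flats at x -20 (the punch enters) and x +20 mm of the shaft axis. Soft iron: a few newtons on face or bore wall are fine, 20 N scores it.
- pin (a joint): Travel of the pin along the bore, m; 0 = home, starts at 0 to 0.005. Shank 8 mm thick, 33 mm long, head 12 mm thick, 4 mm long, at the jig's +x side. Home, its plain end is sunk 7 mm inside the mouth. It leaves the shaft at 0.021, has 4 mm left in the far wall at 0.029, would fall at 0.033. Gummed: slides with 11 N slowly, 17 N at 20 mm/s, more when faster; 25 N bends the punch.
- punch_mid (a point): Drift punch, dark steel, 130 mm long, 85 g: round shank 12 mm thick, 76 mm long, a 6 mm taper, then a straight flat-ended point 7 mm thick and 48 mm long. This point is the middle of the shank, on its axis; x points to the tip. It lies level in the rest.
- punch_tip (a point): Centre of the punch's flat tip, 92 mm from punch_mid along the punch's x axis.
- rest: Fixed wooden tool rest on the bench, base 100 x 180 x 12 mm. Origin: centre of its underside; z up. Two ridges, 10 mm thick, at x = -25 and +25 mm, 40 mm clear between them, teeth 38 mm high. V notches (90 degrees) at y = -40 and +40 mm; a 12 mm shank lies in a pair of them along x, its axis 35.5 mm up. Punch in one pair, chisel in the other (either way), both pointing to +x.
- chisel_mid (a point): Bystander: cold chisel with the same 12 mm shank but a flat blade 18 mm wide, in the rest's other notches; this point is the middle of its shank.
- hammer: Bystander: claw-less bench hammer with a wooden handle, lying on the bench.
- crank_grip: Bystander: the wheel's black turning grip, unscrewed, 30 mm thick and 90 mm tall, standing on end; origin: middle of its underside, on the bench.
- wax_tin: Bystander: round tin, 70 mm across and 50 mm tall; origin: middle of its underside, on the bench.

How it is judged (in metres and radians):
On the way, in this order (a step that is already met when the one before it is completed fails the run):
1. the punch bears on the sunk end of the pin (contact force between punch and pin above 3 N and value of joint pin below 0.02 m), for 0.1 s.
2. the punch has driven the pin clear of the shaft (value of joint pin above 0.021 m and x of punch_tip in the frame of jig between 0.004 and 0.022 m), for 0.1 s.
At the end, for the whole second after the job is handed in: The pin has travelled 21 to 29 mm: clear of the shaft, still caught in the far wall. The punch lies still in a pair of the rest's V notches: middle of its shank within 14 mm of the rest's middle along x and 6 mm of the notch line, 31 to 40 mm up, aligned within 0.12 rad (value of joint pin between 0.021 and 0.029 m and x of punch_mid in the frame of rest between -0.014 and 0.014 m and z of punch_mid in the frame of rest between 0.031 and 0.04 m and (y of punch_mid in the frame of rest between 0.034 and 0.046 m or y of punch_mid in the frame of rest between -0.046 and -0.034 m) and angle between the x axis of punch_mid and the x axis of rest, either way round below 0.12 rad and linear speed of punch below 0.02 m/s); the robot touches nothing.
It fails at once if the punch digs into the hub (over 20 N on the wheel) (contact force between punch and wheel above 20 N).
It fails at once if the punch is forced against the pin (over 25 N) (contact force between punch and pin above 25 N).
It fails at once if the wheel is turned in its jig by more than 0.05 rad (value of joint wheel above 0.05 rad or value of joint wheel below -0.05 rad).
It fails at once if the gripper or arm touches the pin (contact force between any of the fingers, the arm and pin above 1 N).
It fails at once if a bystander is disturbed (chisel, hammer, grip or tin moved more than 20 mm) (distance of any of chisel_mid, hammer, crank_grip, wax_tin from where it was at the start of the episode above 0.02 m).
It also fails if it takes over 72 s, if anything falls off the work surface, if the arm or the gripper's body presses on something with over 40 N, if the wrist force passes 120 N, or if a joint passes its speed limit or range.

## Working session

There is one attempt and no reset: what is moved stays moved. The work goes in short steps, Python scripts to look and compute and a tool call to move; the robot and the scene stay as the last step left them, time stands still between calls to the robot, and variables do not carry over. Pictures are saved under pics/ and viewed, at most 10 in all, crops included, and the job is handed in when it is done.

Besides the shell and the picture viewer there is one more tool, called after ">>>" by a JSON object that holds its "name" and its "arguments", one argument or row to a line. apply_moves: Moves the arm, as the interface text tells. Its arguments: {"type":"object","properties":{"steps":{"type":"array","items":{"type":"array","items":{"type":"array","items":{"type":"number"}}}},"newtons":{"type":"number"}},"required":["steps"]}

```bash
mkdir -p pics; cat > h.py <<'E'
import numpy as np,cv2
from rig import manip,optics
def cal(n):
    c=optics.calibration(n); return [np.array(c[k],float) for k in("mtx","distortion","rvec","tvec")]
def ray(n,px):
    K,d,r,t=cal(n);R=cv2.Rodrigues(r)[0];u=cv2.undistortPoints(np.array(px,float).reshape(-1,1,2),K,d).reshape(-1,2)
    D=np.c_[u,np.ones(len(u))]@R; return -R.T@t.ravel(),D
def plane(n,px,z):
    C,D=ray(n,px); return C+D*((z-C[2])/D[:,2])[:,None]
def proj(n,P):
    K,d,r,t=cal(n);return cv2.projectPoints(np.array(P,float).reshape(-1,1,3),r,t,K,d)[0].reshape(-1,2)
def snap(n,f):
    im=optics.read_camera(n);cv2.imwrite(f,im[:,:,::-1]);return im
E
python3 - <<'E'
from h import *
for n in("top","side"):
    snap(n,f"pics/{n}0.png");C,D=ray(n,[[320,200]]);print(n,C,D,cal(n)[0])
print(manip.state())
E
```

```text
top [ 389.68663114   56.14762693 1015.45567896] [[ 0.2320233 -0.0316568 -0.9722879]] [[417.35551196   0.         316.32089334]
 [  0.         417.35551196 204.23588004]
 [  0.           0.           1.        ]]
side [318.74816441 775.63372017 651.7760592 ] [[ 0.29965631 -0.75436621 -0.58411672]] [[426.58609414   0.         319.57233936]
 [  0.         426.58609414 203.12397458]
 [  0.           0.           1.        ]]
{'time_s': 0.1, 'joint_pos': array([-1.10200502e+00,  2.13310030e-01, -3.49881874e-02,  1.32347924e+00,
       -3.08146650e-05,  1.57080243e+00]), 'qvel': array([-0.00187215, -0.00084558,  0.00393292, -0.00016407,  0.00015597,
        0.00092959]), 'effort': array([ 4.79172149e-05, -6.87247038e+01,  4.87808526e+01,  1.22715367e-02,
       -1.40475431e-04,  1.07951685e-06]), 'position': array([ 225.84297257, -445.94639237,  404.26725454]), 'orientation': array([ 9.72655471e-01,  2.32252220e-01, -1.28923335e-04, -4.73569927e-04]), 'ft_force': array([0.63093146, 0.24331648, 0.06271892]), 'moment': array([-0.00498384,  0.01265335, -0.01239367]), 'grasp_force': 0.0, 'finger_gap': 85.03548757743125}
```

View pics/top0.png

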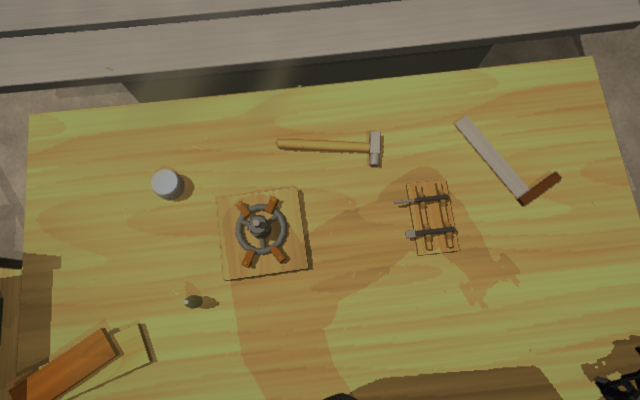

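View pics/side0.png

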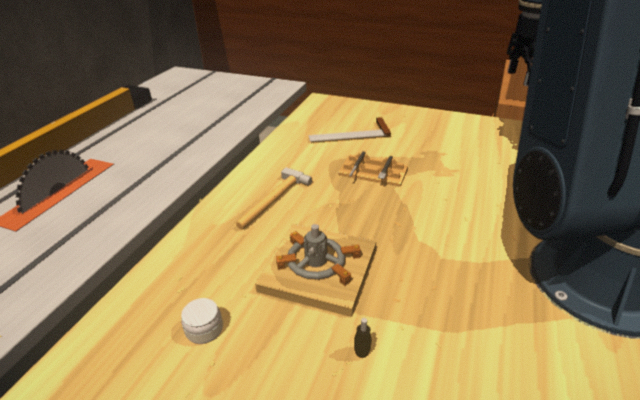

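The jig is at about (262,232) in the top view and the rest at (433,217). The upper tool, near (420,200), looks like the punch and the lower one, near (430,234), the chisel. I'll zoom in on both.

```bash
python3 - <<'E'
from h import *
im=cv2.imread("pics/top0.png");s=cv2.imread("pics/side0.png")
r=lambda a,f:cv2.resize(a,None,fx=f,fy=f,interpolation=cv2.INTER_CUBIC)
a=r(im[170:270,385:470],4);b=r(im[180:285,210:315],3.8)[:400,:399]
c=r(s[215:315,250:385],2.9);d=r(s[140:195,330:415],4.5)[:,:390]
o=np.zeros((600,800,3),np.uint8)
o[:400,:340]=a;o[:b.shape[0],345:345+b.shape[1]]=b
cv2.imwrite("pics/crop0.png",o)
o=np.zeros((600,800,3),np.uint8)
c=r(s[215:315,250:385],5.9);o[:c.shape[0],:c.shape[1]]=c[:600,:800];cv2.imwrite("pics/crop1.png",o)
E
```

```text
(no output)
```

View pics/crop0.png

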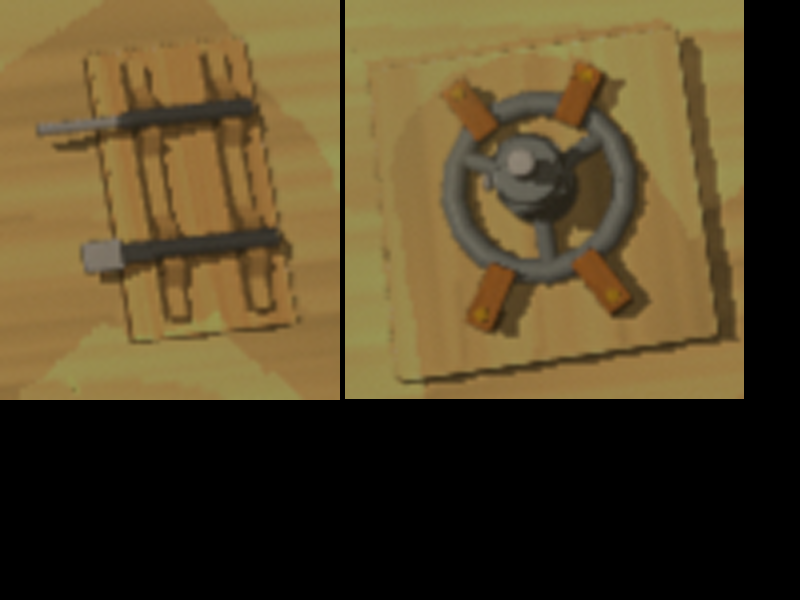

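View pics/crop1.png

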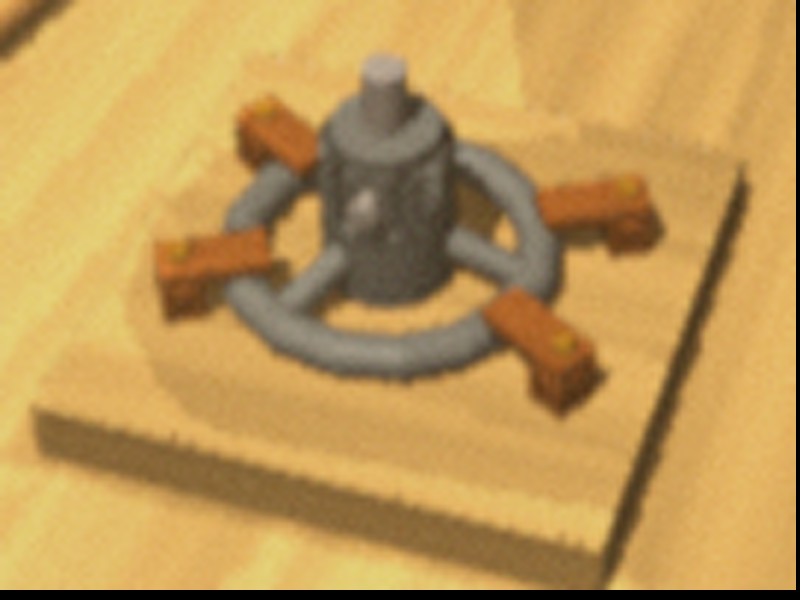

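The crops show the punch as the upper tool, pointing left towards the jig (+y). The pin head is on the hub's left, +y side, at top (247,227) and side (311,250). So the jig's x axis is roughly world +y, and the punch already points the right way.

```bash
cat >> h.py <<'E'
def tri(pt,ps):
    A=np.zeros((3,3));b=np.zeros(3);L=[]
    for n,p in(("top",pt),("side",ps)):
        C,D=ray(n,[p]);d=D[0]/np.linalg.norm(D[0]);M=np.eye(3)-np.outer(d,d);A+=M;b+=M@C;L.append((C,M))
    X=np.linalg.solve(A,b);return X,[np.linalg.norm(M@(X-C)) for C,M in L]
E
python3 - <<'E'
from h import *
np.set_printoptions(precision=2,suppress=True)
t=lambda x,y:(210+(x-345+.5)/3.8-.5,180+(y+.5)/3.8-.5)
s=lambda x,y:(250+(x+.5)/5.9-.5,215+(y+.5)/5.9-.5)
for n,a,b in(("++",(372,62),(38,410)),("-+",(405,380),(605,555)),("--",(718,337),(740,165)),("shaft",(520,160),(384,68)),("head",(487,180),(362,207))):
    print(n,*tri(t(*a),s(*b)))
print("+-",t(672,25))
for z in(15,21,27):
    P=plane("top",[t(372,62),t(405,380),t(718,337),t(672,25)],z);
    print(z,P.mean(0),[np.linalg.norm(P[i]-P[i-1]) for i in range(4)],[np.arctan2(*(P[i]-P[j])[1::-1]) for i,j in((0,3),(1,2))])
g=lambda x,y:(385+(x+.5)/4-.5,170+(y+.5)/4-.5)
T=plane("top",[g(38,130),g(255,106),g(122,119)],35.5);print("punch",T,np.linalg.norm(T[0]-T[1]),np.arctan2(*(T[0]-T[1])[1::-1]))
# rest ridges/corners
R=plane("top",[g(85,50),g(245,42),g(298,322),g(132,340)],12);print("rest",R,R.mean(0))
C=plane("top",[g(122,252),g(280,238)],35.5);print("chisel",C,np.arctan2(*(C[0]-C[1])[1::-1]))
E
```

```text
++ [662.37 273.45  22.13] [np.float64(2.627363658199183), np.float64(2.627363658198966)]
-+ [461.07 265.81  20.74] [np.float64(0.21562630504208494), np.float64(0.21562630504193514)]
-- [467.41  71.35  21.33] [np.float64(2.0446372980639964), np.float64(2.044637298064098)]
shaft [570.99 172.12 117.85] [np.float64(0.03162524345576302), np.float64(0.03162524345595934)]
head [569.49 197.96  77.68] [np.float64(0.3698308363870937), np.float64(0.36983083638746866)]
+- (295.6842105263158, 186.21052631578948)
15 [566.07 173.4   15.  ] [np.float64(196.19989223685326), np.float64(205.91261085286246), np.float64(195.88607640463974), np.float64(204.47944129223367)] [np.float64(1.5869550975084215), np.float64(1.5942314480081206)]
21 [565.01 172.7   21.  ] [np.float64(195.02322906408048), np.float64(204.67769791158744), np.float64(194.71129526925546), np.float64(203.25312345171588)] [np.float64(1.5869550975084212), np.float64(1.5942314480081203)]
27 [563.95 172.    27.  ] [np.float64(193.84656589130773), np.float64(203.4427849703126), np.float64(193.53651413387115), np.float64(202.02680561119814)] [np.float64(1.586955097508421), np.float64(1.5942314480081206)]
punch [[ 598.45 -152.58   35.5 ]
 [ 598.65 -284.46   35.5 ]
 [ 599.57 -203.79   35.5 ]] 131.8782574170047 1.5722899357664124
rest [[ 650.87 -194.39   12.  ]
 [ 644.86 -293.88   12.  ]
 [ 469.32 -293.87   12.  ]
 [ 469.48 -193.67   12.  ]] [ 558.63 -243.95   12.  ]
chisel [[ 519.58 -190.56   35.5 ]
 [ 517.61 -284.5    35.5 ]] 1.5498419666114553
```

Everything agrees: the punch measures 132 mm, the notch lines fall at x≈598.5 and 518.6, and the rest's centre is at (558.6, -244). I'm moving above the punch's middle now.

>>> {"name": "apply_moves", "arguments": {
  "steps": [
    [[0.2,0.3726,0.201,-0.15,1.102],[0.2,0.3726,0.201,-0.15,1.102],[0.2,0.3726,0.201,-0.15,1.102],[0.2,0.3726,0.201,-0.15,1.102],[0.2,0.3726,0.201,-0.15,1.102],[0.2,0.3726,0.201,-0.15,1.102],[0.2,0.3726,0.201,-0.15,1.102],[0.2,0.3726,0.201,-0.15,1.102],[0.2,0.3726,0.201,-0.15,1.102],[0.2,0.3726,0.201,-0.15,1.102],[0.2,0.3726,0.201,-0.15,1.102],[0.2,0.3726,0.201,-0.15,1.102],[0.2,0.3726,0.201,-0.15,1.102],[0.2,0.3726,0.201,-0.15,1.102]]
  ],
  "newtons": 100
}}

```text
time_s: 1.5
position: [597.9, -245.8, 255.4]
orientation: [0.708, 0.707, 0.0, 0.0]
ft_force: [0.3, 0.7, 0.8]
finger_gap: 51.4
grasp_force: 0.0
```

```bash
python3 - <<'E'
from h import *
print(manip.tcp_to_tips,manip.state()["position"],manip.state()["orientation"])
im=cv2.imread("pics/top0.png");snap("top","pics/top1.png")
s=snap("side","pics/side1.png")
o=np.zeros((600,800,3),np.uint8)
a=cv2.resize(cv2.imread("pics/top1.png")[150:280,370:500],None,fx=3,fy=3);o[:390,:390]=a
a=cv2.resize(s[80:210,310:440,::-1],None,fx=3,fy=3);o[:390,400:790]=a
cv2.imwrite("pics/c1.png",o)
E
```

```text
173.4 [ 597.91450871 -245.78374674  255.43908095] [7.07566228e-01 7.06646913e-01 1.53803686e-04 3.86769685e-04]
```

View pics/c1.png

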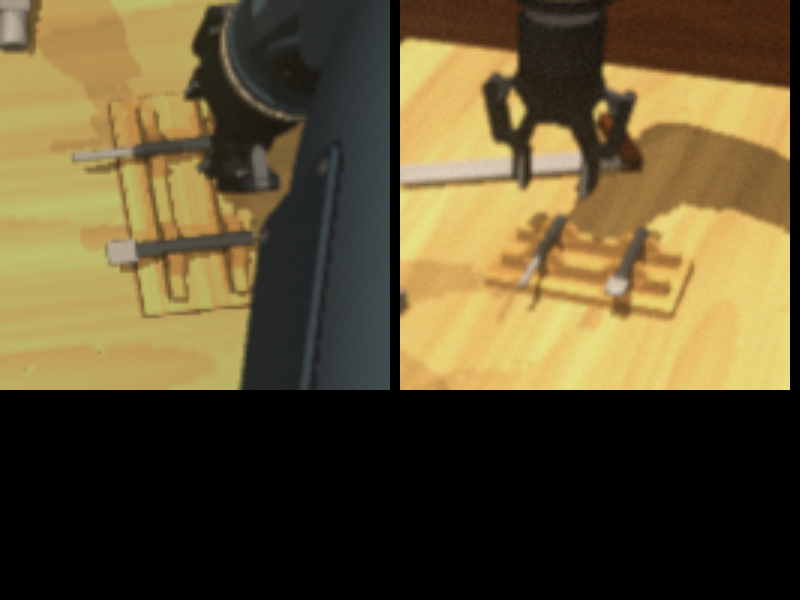

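The gripper stands over the punch with its fingers either side of it in y. Next I descend and close.

>>> {"name": "apply_moves", "arguments": {
  "steps": [
    [[0.2,0.0005,0.0005,-0.03,0],[0.2,0.0005,0.0005,-0.059,0],[0.2,0.0005,0.0005,-0.059,0],[0.2,0.0005,0.0005,-0.059,0],[-1,0.0005,0.0005,-0.059,0],[-1,0.0005,0.0005,-0.059,0],[-1,0.0005,0.0005,-0.059,0],[-1,0.0005,0.0005,-0.059,0],[-1,0.0005,0.0005,-0.059,0],[-1,0.0005,0.0005,-0.059,0],[-1,0.0005,0.0005,-0.059,0],[-1,0.0005,0.0005,-0.059,0]]
  ],
  "newtons": 100
}}

```text
time_s: 2.8
position: [599.6, -244.7, 197.1]
orientation: [0.707, 0.707, 0.001, 0.001]
ft_force: [0.7, 0.8, 7.7]
finger_gap: 8.3
grasp_force: 97.9
```

>>> {"name": "apply_moves", "arguments": {
  "steps": [
    [[-1,0,0,0.005,0],[-1,0,0,0.01,0],[-1,0,0,0.01,0],[-1,0,0,0.01,0]]
  ]
}}

```text
time_s: 3.2
position: [599.0, -244.5, 205.8]
orientation: [0.707, 0.707, 0.0, 0.0]
ft_force: [-0.7, -0.0, -0.8]
finger_gap: 7.9
grasp_force: 97.8
```

```bash
python3 - <<'E'
from h import *
snap("top","pics/top2.png");s=snap("side","pics/side2.png")
o=np.zeros((560,800,3),np.uint8)
o[:400,:400]=cv2.resize(cv2.imread("pics/top2.png")[170:250,380:460],None,fx=5,fy=5)
o[:400,400:]=cv2.resize(s[110:190,330:410,::-1],None,fx=5,fy=5)
cv2.imwrite("pics/c2.png",o)
E
```

```text
(no output)
```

View pics/c2.png

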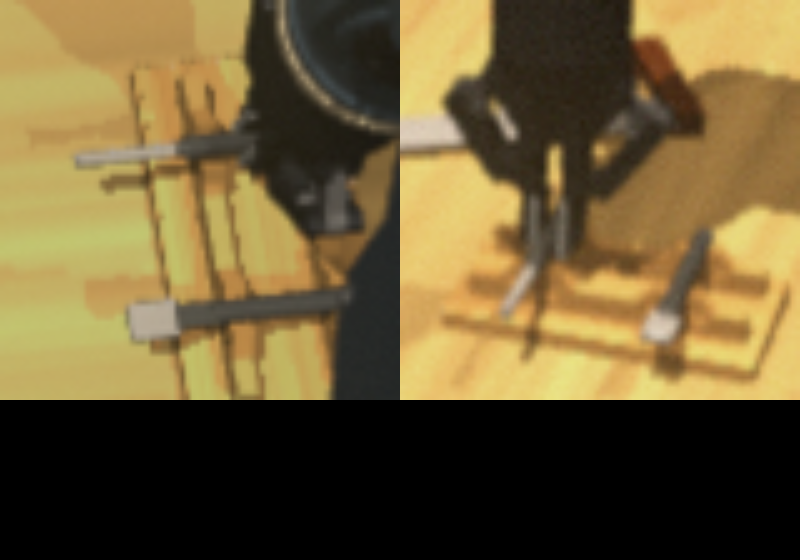

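The punch is held: the tool carries about 0.8 N, which is its weight. I'm moving it over the shaft stub, and I'll take the stub position from the arm-free pictures.

>>> {"name": "apply_moves", "arguments": {
  "steps": [
    [[-1,0,0,0.03,0],[-1,0,0.01,0.06,0],[-1,-0.005,0.04,0.09,0.01],[-1,-0.01,0.08,0.1,0.02],[-1,-0.015,0.12,0.1,0.03],[-1,-0.02,0.16,0.1,0.035],[-1,-0.025,0.2,0.1,0.035],[-1,-0.025,0.24,0.1,0.035],[-1,-0.025,0.28,0.1,0.035],[-1,-0.025,0.315,0.095,0.035],[-1,-0.025,0.33,0.0943,0.035],[-1,-0.025,0.3345,0.0943,0.035],[-1,-0.025,0.3345,0.0943,0.035],[-1,-0.025,0.3345,0.0943,0.035]]
  ]
}}

```text
time_s: 4.7
position: [574.1, 88.9, 300.1]
orientation: [0.695, 0.719, -0.0, 0.0]
ft_force: [1.4, -0.5, -1.5]
finger_gap: 8.7
grasp_force: 97.9
```

```bash
python3 - <<'E'
from h import *
np.set_printoptions(precision=2,suppress=True)
print(manip.state()["position"],manip.state()["orientation"])
T=snap("top","pics/top3.png")
S=snap("side","pics/side3.png")
# stub's bright disc
c=[]
for n,(x,y) in(("top",(256,222)),("side",(315,226))):
    g=cv2.imread(f"pics/{n}0.png")[y-6:y+7,x-6:x+7].astype(int);v=g.sum(2)/3;sat=g.max(2)-g.min(2)
    m=((sat<30)&(v>115)).astype(np.uint8);k,l,st,ce=cv2.connectedComponentsWithStats(m);i=l[6,6]
    print(n,st[i],ce[i]);c.append(ce[i]+[x-6,y-6])
    print(v.astype(int))
print(tri(*c))
o=np.zeros((600,800,3),np.uint8)
o[:480,:400]=cv2.resize(T[180:276,220:300,::-1],None,fx=5,fy=5)
o[:480,400:]=cv2.resize(S[190:286,280:360,::-1],None,fx=5,fy=5)
cv2.imwrite("pics/c3.png",o)
E
```

```text
[574.13  88.87 300.12] [ 0.69  0.72 -0.    0.  ]
top [ 3  4  6  5 27] [5.41 6.07]
[[ 63  65  70  71  77  77  80  79  77  73  66  60  56]
 [ 66  75  85  83  91  93  93  93  92  94  91  85  74]
 [ 73  83  90  94  96  98  96  94  93  92  93  94  90]
 [ 78  86  93  98 107 109 110 103  96  91  92  93  92]
 [ 80  94  98 110 127 126 124 120 109  86  92  94  94]
 [ 86  97 102 122 130 130 128 126 116  91  82  84  84]
 [ 94  96 100 126 128 128 126 127 120  94  53  51  53]
 [ 88  92  96 123 128 125 125 125 119  86  44  45  49]
 [ 79  94 102 118 127 126 125 122 108  65  41  48  50]
 [ 96  97  97 104 114 113 111 102  70  44  39  48  50]
 [ 98  98  96  93  82  66  56  47  42  41  45  49  52]
 [100  99  97  97  90  73  62  57  62  60  51  51  49]
 [ 99  99  99  96  97  96  91  88  95  88  68  67  65]]
side [  0   0  13  13 168] [6.03 5.96]
[[177 179 175 178 179 174 177 173 169 166 164 169 172]
 [178 175 177 178 177 177 172 172 168 168 169 171 168]
 [175 179 175 178 176 172 174 169 167 169 169 172 171]
 [176 177 178 176 174 170 170 168 171 170 170 173 171]
 [179 178 178 171 168 167 166 167 173 165 171 170 171]
 [174 176 174 167 168 163 163 167 164 159 169 172 173]
 [169 176 172 169 165 164 166 164 159 154 167 175 171]
 [169 170 156 157 166 164 160 156 152 141 165 174 173]
 [170 161 136 136 148 145 148 137 123 113 157 173 178]
 [169 158 126 115 120 126 116  99  88  94 143 161 172]
 [163 149 117 109 106 107 103  96  84  82 118 141 153]
 [144 132 112 106 106 108  98  91  84  74  78  86 105]
 [131 125 104 108 106 105 103  92  84  65  63  62  81]]
(array([570.05, 172.63, 118.89]), [np.float64(0.019876712380233422), np.float64(0.01987671238021653)])
```

View pics/c3.png

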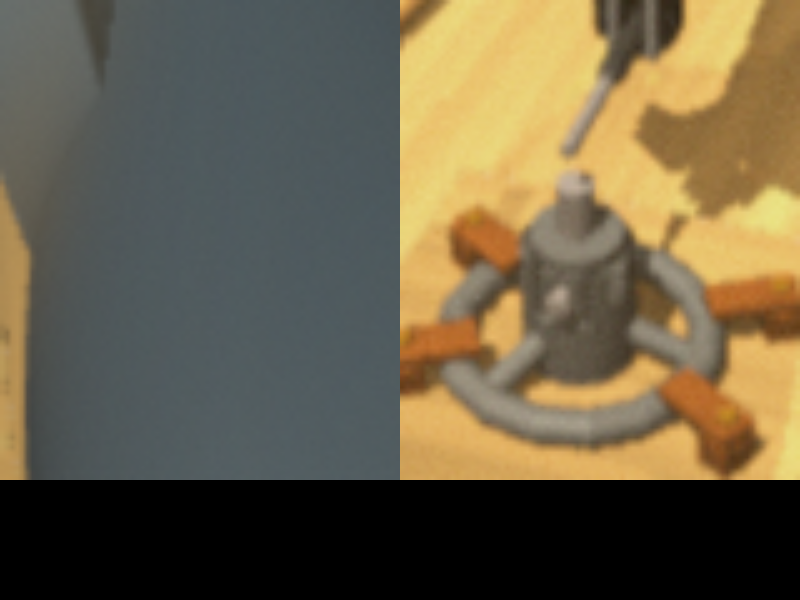

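The arm hides the jig from the top camera. In the side view the tip is at about px (313.6,220), just above the stub, whose top centre is at about (315,226.5).

```bash
python3 - <<'E'
from h import *
np.set_printoptions(precision=2,suppress=True)
st=manip.state();p=st["position"];q=st["orientation"];yaw=np.pi-2*np.arctan2(q[1],q[0]);print(p,yaw)
t=p+[92*np.cos(np.pi-(yaw)),92*np.sin(yaw),-161.6];print("tip pred",t,proj("side",t))
v=cv2.imread("pics/side3.png");g=v.astype(int);m=v[:,:,::-1].astype(int)
# saturation: grey vs yellow wood
sat=(g.max(2)-g.min(2))
print(sat[212:240,306:324])
print((g.sum(2)//3)[212:240,306:324])
for z in(112,115,118): print(z,proj("side",[[570.5,172.4,z],[570.5-7.4,172.4-3.1,z],[570.5+7.4,172.4+3.1,z]]).ravel())
E
```

```text
[574.12  88.77 300.09] 1.5372802350536978
tip pred [571.04 180.71 138.49] [[312.76 220.48]]
[[118 122 119 117 121 118 122 121 124 106  67  40  36  68 113 132 128 127]
 [121 122 120 122 125 123 122 125 116  78  45  32  47 103 127 130 128 130]
 [122 118 125 126 124 125 120 124 103  54  37  36  77 119 128 129 131 129]
 [121 126 125 126 122 124 125 112  69  39  36  55 106 126 124 130 132 125]
 [125 124 127 121 124 120 117  90  52  38  42  83 125 127 124 130 127 130]
 [128 128 123 126 122 119 112  69  44  32  58 110 130 128 128 130 127 129]
 [129 126 122 124 119 124  92  49  34  38  88 129 131 129 125 131 128 129]
 [125 123 121 120 117 113  71  38  31  59 109 126 129 128 131 125 125 127]
 [121 121 118 123 119 115  75  46  50  91 128 131 131 126 129 126 126 127]
 [124 119 121 118 122 120 104  83  93 115 129 131 127 131 125 127 130 125]
 [116 117 120 116 121 121 118 118 119 123 125 125 130 128 127 128 130 123]
 [119 116 120 118 118 119 118 108 108 114 124 130 131 123 125 126 127 124]
 [119 119 116 116 118 108  90  74  71  70  90 107 115 123 127 126 124 123]
 [118 116 117 117 112  92  55  43
[... 2637 characters left out ...]
6  86  70  62  63  86 120 151]
 [163 146 134 135 127 112 114 114 106 106  92  87  71  67  71  95 120 136]
 [149 132 131 133 129 115 111 113 108 107  96  84  69  69  84 120 127 126]
 [124 128 131 131 128 116 113 113 109 106  95  82  79  94 109 128 132 129]
 [118 134 135 134 128 125 116 121 110 106  99  88  96 118 123 132 134 130]
 [121 134 131 132 133 132 127 120 116 107 101 112 119 129 133 130 133 127]
 [112 126 133 134 130 131 131 126 126 120 116 124 129 132 130 134 128 117]
 [102 113 124 132 133 133 133 130 132 130 130 132 134 132 132 129 113  94]]
112 [314.94 228.54 318.98 228.4  310.89 228.67]
115 [314.9  227.37 318.95 227.23 310.85 227.5 ]
118 [314.86 226.19 318.92 226.06 310.8  226.33]
```

The predicted tip, (312.8,220.5), agrees with the one seen, (313.4,219.7), to about 1 mm. Now I'll feel the stub's top to get the height.

>>> {"name": "apply_moves", "arguments": {
  "steps": [
    [[-1,0,0,-0.008,0],[-1,0,0,-0.014,0],[-1,0,0,-0.016,0],[-1,0,0,-0.016,0],[-1,0,0,-0.016,0]]
  ]
}}

```text
time_s: 5.3
position: [574.0, 89.9, 284.0]
orientation: [0.695, 0.719, -0.0, -0.0]
ft_force: [0.6, 0.2, -1.4]
finger_gap: 8.5
grasp_force: 97.9
```

>>> {"name": "apply_moves", "arguments": {
  "steps": [
    [[-1,0,0,-0.001,0],[-1,0,0,-0.0015,0],[-1,0,0,-0.0015,0]]
  ]
}}

```text
time_s: 5.6
position: [574.0, 90.0, 282.5]
orientation: [0.695, 0.719, 0.0, 0.0]
ft_force: [-0.5, 0.7, -1.0]
finger_gap: 8.2
grasp_force: 97.9
```

>>> {"name": "apply_moves", "arguments": {
  "steps": [
    [[-1,0,0,-0.001,0],[-1,0,0,-0.0015,0],[-1,0,0,-0.0015,0]]
  ]
}}

```text
time_s: 5.9
position: [574.0, 90.0, 281.0]
orientation: [0.695, 0.719, 0.0, 0.0]
ft_force: [0.3, -0.9, 1.4]
finger_gap: 8.5
grasp_force: 98.0
```

>>> {"name": "apply_moves", "arguments": {
  "steps": [
    [[-1,0,0,-0.0007,0],[-1,0,0,-0.0007,0]]
  ]
}}

```text
time_s: 6.1
position: [574.0, 89.9, 280.3]
orientation: [0.695, 0.719, 0.0, 0.0]
ft_force: [0.5, -0.9, 1.9]
finger_gap: 8.4
grasp_force: 98.1
```

>>> {"name": "apply_moves", "arguments": {
  "steps": [
    [[-1,0,0,-0.0004,0],[-1,0,0,-0.0004,0]]
  ]
}}

```text
time_s: 6.3
position: [574.0, 90.0, 280.0]
orientation: [0.695, 0.719, 0.0, 0.0]
ft_force: [0.3, 0.1, 2.5]
finger_gap: 8.2
grasp_force: 98.2
```

>>> {"name": "apply_moves", "arguments": {
  "steps": [
    [[-1,0,0,0.0008,0],[-1,0,0,0.0008,0],[-1,0,0,0.0008,0]]
  ]
}}

```text
time_s: 6.6
position: [574.0, 90.0, 280.7]
orientation: [0.695, 0.719, -0.0, -0.0]
ft_force: [0.1, 0.0, 1.1]
finger_gap: 8.6
grasp_force: 98.1
```

```bash
cat > f.py <<'E'
from h import *
import sys
F=[]
for i in range(int(sys.argv[1])):
    optics.read_camera("side");s=manip.state();F.append(np.r_[s["ft_force"],s["moment"]*10,s["position"]])
print(np.round(np.mean(F,0),2),s["time_s"])
E
python3 f.py 6
```

```text
[ 5.2000e-01  1.7000e-01  8.6000e-01  9.4000e-01 -1.2200e+00 -4.2000e-01
  5.7402e+02  8.9960e+01  2.8069e+02] 6.9
```

>>> {"name": "apply_moves", "arguments": {
  "steps": [
    [[-1,0,0,0.003,0],[-1,0,0,0.003,0],[-1,0,0,0.003,0]]
  ]
}}

```text
time_s: 7.2
position: [574.0, 90.0, 283.7]
orientation: [0.695, 0.719, -0.0, -0.0]
ft_force: [0.8, 0.3, -0.4]
finger_gap: 8.5
grasp_force: 97.8
```

```bash
python3 f.py 6
```

```text
[-3.0000e-01 -1.0000e-01 -1.0200e+00  2.0000e-02  8.0000e-02 -1.0000e-02
  5.7396e+02  8.9960e+01  2.8363e+02] 7.5
```

The push-back is springy, about 2 N/mm, and contact is at TCP z≈281.55. That puts the bore axis at TCP z≈234.0. Next I feel the stub's two sides.

>>> {"name": "apply_moves", "arguments": {
  "steps": [
    [[-1,0.01,0,0.002,0],[-1,0.018,0,0,0],[-1,0.018,0,-0.01,0],[-1,0.018,0,-0.018,0],[-1,0.018,0,-0.018,0],[-1,0.0145,0,-0.018,0],[-1,0.0135,0,-0.018,0],[-1,0.0135,0,-0.018,0]]
  ]
}}

```text
time_s: 8.3
position: [587.3, 90.0, 266.1]
orientation: [0.695, 0.719, 0.0, 0.0]
ft_force: [-0.4, 0.2, -0.8]
finger_gap: 8.5
grasp_force: 97.9
```

```bash
python3 f.py 3
```

```text
[ 1.0000e-02 -1.6000e-01 -9.4000e-01 -5.0000e-02 -9.0000e-02  9.0000e-02
  5.8750e+02  8.9980e+01  2.6605e+02] 8.45
```

>>> {"name": "apply_moves", "arguments": {
  "steps": [
    [[-1,-0.001,0,0,0],[-1,-0.0015,0,0,0],[-1,-0.0015,0,0,0]]
  ]
}}

```text
time_s: 8.75
position: [585.9, 89.9, 265.7]
orientation: [0.695, 0.719, -0.0, -0.0]
ft_force: [0.5, -0.7, -2.5]
finger_gap: 8.2
grasp_force: 97.9
```

```bash
python3 f.py 3
```

```text
[ 4.7000e-01 -4.3000e-01 -8.5000e-01 -3.3000e-01 -9.0000e-02  1.1000e-01
  5.8600e+02  8.9950e+01  2.6571e+02] 8.9
```

>>> {"name": "apply_moves", "arguments": {
  "steps": [
    [[-1,-0.001,0,0,0],[-1,-0.001,0,0,0],[-1,-0.001,0,0,0]]
  ]
}}

```text
time_s: 9.2
position: [585.1, 90.0, 265.8]
orientation: [0.695, 0.719, 0.0, 0.0]
ft_force: [2.2, -0.1, -0.9]
finger_gap: 8.1
grasp_force: 97.8
```

```bash
python3 f.py 3
```

```text
[  2.44  -0.74  -0.97  -0.93  -4.09  -1.66 585.1   89.95 265.77] 9.35
```

>>> {"name": "apply_moves", "arguments": {
  "steps": [
    [[-1,-0.0004,0,0,0],[-1,-0.0004,0,0,0]]
  ]
}}

```text
time_s: 9.55
position: [584.7, 89.9, 265.8]
orientation: [0.695, 0.719, 0.0, 0.0]
ft_force: [2.4, -0.4, -0.9]
finger_gap: 8.3
grasp_force: 97.9
```

```bash
python3 f.py 3
```

```text
[ 4.1700e+00 -3.7000e-01 -6.4000e-01 -1.3700e+00 -6.7300e+00 -2.7600e+00
  5.8470e+02  8.9930e+01  2.6577e+02] 9.7
```

>>> {"name": "apply_moves", "arguments": {
  "steps": [
    [[-1,0.0064,0,0,0],[-1,0.0064,0,0.012,0],[-1,0.0064,0,0.02,0],[-1,-0.012,0,0.02,0],[-1,-0.0284,0,0.02,0],[-1,-0.0284,0,0.01,0],[-1,-0.0284,0,0,0],[-1,-0.0254,0,0,0],[-1,-0.0244,0,0,0],[-1,-0.0244,0,0,0]]
  ]
}}

```text
time_s: 10.7
position: [560.8, 90.0, 265.8]
orientation: [0.695, 0.719, 0.0, 0.0]
ft_force: [-0.3, -0.5, -1.0]
finger_gap: 8.6
grasp_force: 98.0
```

```bash
python3 f.py 3
```

```text
[-8.0000e-02  1.0000e-02 -2.6000e-01 -4.0000e-02 -2.3000e-01 -1.3000e-01
  5.6053e+02  8.9950e+01  2.6585e+02] 10.85
```

>>> {"name": "apply_moves", "arguments": {
  "steps": [
    [[-1,0.001,0,0,0],[-1,0.0015,0,0,0],[-1,0.0015,0,0,0]]
  ]
}}

```text
time_s: 11.15
position: [561.8, 90.0, 265.8]
orientation: [0.695, 0.719, 0.0, 0.0]
ft_force: [0.6, -0.9, -0.8]
finger_gap: 8.2
grasp_force: 98.0
```

```bash
python3 f.py 3
```

```text
[ 1.5000e-01  1.1000e-01 -2.7000e-01 -1.0000e-02  5.0000e-02  3.2000e-01
  5.6170e+02  8.9960e+01  2.6573e+02] 11.3
```

>>> {"name": "apply_moves", "arguments": {
  "steps": [
    [[-1,0.001,0,0,0],[-1,0.0015,0,0,0],[-1,0.0015,0,0,0]]
  ]
}}

```text
time_s: 11.6
position: [563.2, 89.9, 265.6]
orientation: [0.695, 0.719, -0.0, -0.0]
ft_force: [-1.2, 0.2, -0.1]
finger_gap: 8.4
grasp_force: 98.0
```

```bash
python3 f.py 3
```

```text
[-2.9000e-01  1.3000e-01 -2.8000e-01  3.7000e-01  2.3500e+00  9.8000e-01
  5.6316e+02  8.9950e+01  2.6564e+02] 11.75
```

The two touches are 22.9 mm apart, against 23 expected. The shaft axis therefore lies on the punch line at TCP x=574.26. Next I estimate the bore's yaw from the board edges and the pin head, and touch the stub's front for the axial reference.

```bash
python3 - <<'E'
from h import *
np.set_printoptions(precision=3,suppress=True)
t=lambda x,y:(210+(x-345+.5)/3.8-.5,180+(y+.5)/3.8-.5)
P=plane("top",[t(372,62),t(405,380),t(718,337),t(672,25)],25.4)
a=lambda v:np.arctan2(v[1],v[0])
print("x edges",a(P[0]-P[3]),a(P[1]-P[2]),"y edges+90",a(P[0]-P[1])+np.pi/2,a(P[3]-P[2])+np.pi/2,P.mean(0))
# pin head: bright blob in side0 / side3
for f in("side0","side3"):
    v=cv2.imread(f"pics/{f}.png").astype(int).mean(2)[240:260,302:322]
    if f=="side0":print(v[2:18,2:18].astype(int))
    m=(v[4:14,4:13]>125);y,x=np.nonzero(m);w=v[4:14,4:13][m]-110
    u=np.array([(x*w).sum()/w.sum()+306,(y*w).sum()/w.sum()+244]);print(f,u,len(x),plane("side",[u],72.4))
print(plane("side",[[314.6,226.5]],116.4),plane("top",[[255.41,222.07]],116.4), plane("side",[[313.4,219.7]],138.5))
print(proj("side",[[571.5,172.5,116.4],[571.5-.9,172.5+26,72.4]]))
E
```

```text
x edges 1.5869550975084215 1.5942314480081203 y edges+90 1.6137645111956611 1.6123918578753615 [564.237 172.183  25.4  ]
[[ 79  81  78  74  76  90  94  98 104 105 105 109 104  95  87  81]
 [ 78  88  75  65  85  91  93  90  87  88  88  86  85  74  73  75]
 [ 83  80  68  68  87  96  91  89  85  90  88  88  81  72  67  74]
 [ 81  81  75  70  85  89  88  84  88  89  96  87  82  69  70  78]
 [ 79  83  75  68  79  79  88  92  94  92  87  83  72  71  74  81]
 [ 86  79  73  70  77  78  91 119 127 103  88  78  68  68  79  72]
 [101  83  73  68  76  91 119 148 149 115  92  79  73  69  70  78]
 [117  83  80  66  79 111 133 155 147 115  83  82  72  69  75  79]
 [117  88  79  70  88 118 132 142 132 112  88  81  73  69  76  75]
 [113  86  79  68  86 108 115 118 117 103  85  79  78  69  73  78]
 [110  80  80  80  92 105 108 105 104  93  74  76  71  71  71  77]
 [113  82  83  83 106 110 102  95  88  78  64  72  74  76  75  72]
 [122  86  78  87  94 104  89  80  77  68  68  71  88  83  79  70]
 [122  89  83  81  85  93  79  77  73  67  64  76  95  88  78  71]
 [120  99 106 100  82  84  81  78  77  73  74  76  81  79  74  73]
 [130 121 129 119  96  84  81  82  81  77  73  78  79  77  74  78]]
side0 [311.249 248.878] 9 [[572.483 190.258  72.4  ]]
side3 [311.224 248.925] 13 [[572.479 190.404  72.4  ]]
[[571.391 171.657 116.4  ]] [[570.579 172.949 116.4  ]] [[570.774 178.046 138.5  ]]
[[314.392 226.743]
 [310.585 251.726]]
```

>>> {"name": "apply_moves", "arguments": {
  "steps": [
    [[-1,-0.004,0,0,0],[-1,-0.004,-0.01,0,0],[-1,0.003,-0.025,0,0],[-1,0.0117,-0.025,0,0],[-1,0.0117,-0.0225,0,0],[-1,0.0117,-0.0215,0,0],[-1,0.0117,-0.0215,0,0]]
  ]
}}

```text
time_s: 12.45
position: [574.8, 68.8, 265.6]
orientation: [0.694, 0.72, -0.0, -0.0]
ft_force: [0.8, 1.1, -0.7]
finger_gap: 8.6
grasp_force: 98.0
```

```bash
python3 f.py 3
```

```text
[-5.6000e-01 -1.5000e-01 -9.5000e-01 -1.9000e-01  2.4000e-01  8.0000e-02
  5.7476e+02  6.8730e+01  2.6566e+02] 12.6
```

>>> {"name": "apply_moves", "arguments": {
  "steps": [
    [[-1,0,0.001,0,0],[-1,0,0.0018,0,0],[-1,0,0.0018,0,0]]
  ]
}}

```text
time_s: 12.9
position: [574.9, 70.4, 265.8]
orientation: [0.695, 0.719, 0.0, 0.0]
ft_force: [0.7, 0.1, -1.4]
finger_gap: 8.5
grasp_force: 98.0
```

```bash
python3 f.py 3
```

```text
[ 1.3000e-01 -4.0000e-02 -5.7000e-01 -2.7000e-01  1.6000e-01 -7.0000e-02
  5.7488e+02  7.0320e+01  2.6573e+02] 13.05
```

>>> {"name": "apply_moves", "arguments": {
  "steps": [
    [[-1,0,0.0008,0,0],[-1,0,0.001,0,0],[-1,0,0.001,0,0]]
  ]
}}

```text
time_s: 13.35
position: [574.9, 71.3, 265.7]
orientation: [0.695, 0.719, 0.0, -0.0]
ft_force: [0.1, 0.2, 0.8]
finger_gap: 8.2
grasp_force: 98.0
```

```bash
python3 f.py 3
```

```text
[ 2.9000e-01  4.0000e-02 -1.0400e+00  1.2000e-01  4.0000e-02 -1.9000e-01
  5.7490e+02  7.1270e+01  2.6569e+02] 13.5
```

>>> {"name": "apply_moves", "arguments": {
  "steps": [
    [[-1,0,0.0008,0,0],[-1,0,0.0008,0,0]]
  ]
}}

```text
time_s: 13.7
position: [574.9, 72.1, 265.7]
orientation: [0.695, 0.719, -0.0, 0.0]
ft_force: [0.6, 0.0, -1.6]
finger_gap: 8.2
grasp_force: 98.0
```

```bash
python3 f.py 3
```

```text
[ 1.700e-01 -3.000e-01 -1.230e+00 -1.700e-01 -1.300e-01  2.000e-01
  5.749e+02  7.207e+01  2.657e+02] 13.85
```

>>> {"name": "apply_moves", "arguments": {
  "steps": [
    [[-1,0,0.0006,0,0],[-1,0,0.0006,0,0],[-1,0,0.0006,0,0]]
  ]
}}

```text
time_s: 14.15
position: [574.9, 72.4, 265.7]
orientation: [0.695, 0.719, -0.0, 0.0]
ft_force: [0.5, -5.5, -0.1]
finger_gap: 8.2
grasp_force: 98.0
```

>>> {"name": "apply_moves", "arguments": {
  "steps": [
    [[-1,0,0.0006,0,0],[-1,0,0.0006,0,0],[-1,0,0.0006,0,0]]
  ]
}}

```text
time_s: 14.45
position: [574.9, 72.7, 265.6]
orientation: [0.695, 0.719, -0.001, 0.0]
ft_force: [0.9, -8.1, -0.3]
finger_gap: 8.4
grasp_force: 98.0
```

```bash
python3 f.py 3
```

```text
[ 2.4000e-01 -8.8800e+00 -3.9000e-01 -1.7760e+01  3.0000e-01  1.8000e-01
  5.7487e+02  7.2700e+01  2.6565e+02] 14.6
```

Contact came at TCP y≈72.1, so the tip's jig x is TCP y − 80.1. Now I back off, drop to bore height and approach the mouth.

>>> {"name": "apply_moves", "arguments": {
  "steps": [
    [[-1,0.0004,-0.01,0,0],[-1,0.0006,-0.0213,0,0],[-1,0.0006,-0.0213,-0.015,0],[-1,0.0006,-0.0213,-0.0317,0],[-1,0.0006,-0.0213,-0.0317,0],[-1,0.0006,-0.0213,-0.0317,0],[-1,0.0004,-0.0153,-0.0317,0],[-1,0.0004,-0.0143,-0.0317,0],[-1,0.0004,-0.0143,-0.0317,0]]
  ]
}}

```text
time_s: 15.5
position: [575.5, 59.4, 234.6]
orientation: [0.694, 0.72, 0.0, 0.0]
ft_force: [-0.0, 0.5, -0.8]
finger_gap: 7.9
grasp_force: 98.0
```

```bash
python3 f.py 3
```

```text
[ 2.4000e-01 -6.2000e-01 -3.5000e-01 -7.0000e-02 -1.9000e-01  3.0000e-02
  5.7538e+02  5.9130e+01  2.3432e+02] 15.65
```

>>> {"name": "apply_moves", "arguments": {
  "steps": [
    [[-1,0,0.0008,0,0],[-1,0,0.0014,0,0],[-1,0,0.0018,0,0],[-1,0,0.0018,0,0]]
  ]
}}

```text
time_s: 16.05
position: [575.3, 60.8, 234.0]
orientation: [0.695, 0.719, -0.0, -0.0]
ft_force: [0.5, 0.6, -0.3]
finger_gap: 8.2
grasp_force: 98.0
```

```bash
python3 f.py 3
```

```text
[ 1.0000e-01 -9.0000e-02 -8.2000e-01 -1.0000e-02 -6.0000e-02  5.0000e-02
  5.7530e+02  6.0750e+01  2.3399e+02] 16.2
```

>>> {"name": "apply_moves", "arguments": {
  "steps": [
    [[-1,0,0.0004,0,0],[-1,0,0.0008,0,0],[-1,0,0.0012,0,0],[-1,0,0.0012,0,0]]
  ]
}}

```text
time_s: 16.6
position: [575.3, 62.0, 234.0]
orientation: [0.695, 0.719, -0.0, -0.0]
ft_force: [0.1, 0.2, -1.6]
finger_gap: 8.2
grasp_force: 98.0
```

```bash
python3 f.py 3
```

```text
[-2.200e-01  1.500e-01 -4.500e-01  1.900e-01  1.600e-01 -3.000e-02
  5.753e+02  6.197e+01  2.340e+02] 16.75
```

>>> {"name": "apply_moves", "arguments": {
  "steps": [
    [[-1,0,0.0006,0,0],[-1,0,0.0012,0,0],[-1,-0.0001,0.0018,0,0],[-1,-0.0001,0.0024,0,0],[-1,-0.0001,0.0024,0,0]]
  ]
}}

```text
time_s: 17.25
position: [575.2, 64.5, 234.0]
orientation: [0.695, 0.719, -0.0, -0.0]
ft_force: [-0.0, 0.0, -0.7]
finger_gap: 8.4
grasp_force: 98.0
```

```bash
python3 f.py 3
```

```text
[-1.500e-01 -2.900e-01 -6.200e-01 -2.400e-01 -1.500e-01  1.300e-01
  5.752e+02  6.438e+01  2.340e+02] 17.4
```

The tip is inside the bore with no force on it. I'm advancing slowly to the pin.

>>> {"name": "apply_moves", "arguments": {
  "steps": [
    [[-1,0,0.0005,0,0],[-1,0,0.001,0,0],[-1,0,0.0015,0,0],[-1,-0.0001,0.002,0,0],[-1,-0.0001,0.0025,0,0],[-1,-0.0001,0.003,0,0],[-1,-0.0001,0.0035,0,0],[-1,-0.0001,0.004,0,0]]
  ]
}}

```text
time_s: 18.2
position: [575.1, 68.4, 234.0]
orientation: [0.695, 0.719, 0.0, -0.0]
ft_force: [-0.0, 0.2, -1.5]
finger_gap: 8.0
grasp_force: 98.0
```

>>> {"name": "apply_moves", "arguments": {
  "steps": [
    [[-1,0,0.0004,0,0],[-1,0,0.0008,0,0],[-1,0,0.0012,0,0],[-1,0,0.0016,0,0]]
  ]
}}

```text
time_s: 18.6
position: [575.1, 70.0, 234.0]
orientation: [0.695, 0.719, -0.0, -0.0]
ft_force: [0.2, -0.2, -1.3]
finger_gap: 8.8
grasp_force: 98.0
```

>>> {"name": "apply_moves", "arguments": {
  "steps": [
    [[-1,0,0.0004,0,0],[-1,0,0.0008,0,0],[-1,0,0.0012,0,0],[-1,-0.0001,0.0015,0,0]]
  ]
}}

```text
time_s: 19.0
position: [575.0, 71.5, 234.0]
orientation: [0.695, 0.719, -0.0, 0.0]
ft_force: [1.1, -1.8, -0.7]
finger_gap: 8.3
grasp_force: 98.0
```

>>> {"name": "apply_moves", "arguments": {
  "steps": [
    [[-1,0,0.0004,0,0],[-1,0,0.0008,0,0],[-1,0,0.0012,0,0],[-1,0,0.0015,0,0]]
  ]
}}

```text
time_s: 19.4
position: [575.0, 72.1, 233.9]
orientation: [0.695, 0.719, -0.001, 0.001]
ft_force: [0.1, -11.8, -1.0]
finger_gap: 8.5
grasp_force: 98.0
```

The pin is met at TCP y≈71.4, so it started about 4.3 mm along. It holds 11.8 N, so I push at 4–5 mm/s.

>>> {"name": "apply_moves", "arguments": {
  "steps": [
    [[-1,0,0.0004,0,0],[-1,0,0.0008,0,0],[-1,0,0.0012,0,0],[-1,-0.0001,0.0016,0,0],[-1,-0.0001,0.002,0,0],[-1,-0.0001,0.0024,0,0],[-1,-0.0001,0.0028,0,0],[-1,-0.0001,0.0032,0,0]]
  ]
}}

```text
time_s: 20.2
position: [574.9, 75.2, 233.9]
orientation: [0.695, 0.719, -0.001, 0.001]
ft_force: [-0.2, -11.7, 0.0]
finger_gap: 8.4
grasp_force: 98.0
```

>>> {"name": "apply_moves", "arguments": {
  "steps": [
    [[-1,0,0.0004,0,0],[-1,0,0.0008,0,0],[-1,0,0.0012,0,0],[-1,-0.0001,0.0016,0,0],[-1,-0.0001,0.002,0,0],[-1,-0.0001,0.0024,0,0],[-1,-0.0001,0.0028,0,0],[-1,-0.0001,0.0032,0,0],[-1,-0.0001,0.0036,0,0],[-1,-0.0001,0.004,0,0]]
  ]
}}

```text
time_s: 21.2
position: [574.7, 79.2, 233.9]
orientation: [0.695, 0.719, -0.001, 0.001]
ft_force: [-0.1, -12.1, 0.1]
finger_gap: 8.5
grasp_force: 98.0
```

```bash
python3 f.py 2
```

```text
[ 1.900e-01 -1.105e+01 -1.370e+00 -2.222e+01  3.200e-01  1.800e-01
  5.747e+02  7.924e+01  2.339e+02] 21.3
```

>>> {"name": "apply_moves", "arguments": {
  "steps": [
    [[-1,0,0.0005,0,0],[-1,0,0.001,0,0],[-1,0,0.0015,0,0],[-1,-0.0001,0.002,0,0],[-1,-0.0001,0.0025,0,0],[-1,-0.0001,0.003,0,0],[-1,-0.0001,0.0035,0,0],[-1,-0.0001,0.004,0,0],[-1,-0.0001,0.0045,0,0],[-1,-0.0002,0.005,0,0],[-1,-0.0002,0.0055,0,0],[-1,-0.0002,0.006,0,0],[-1,-0.0002,0.0065,0,0],[-1,-0.0002,0.007,0,0]]
  ]
}}

```text
time_s: 22.7
position: [574.4, 86.1, 233.8]
orientation: [0.695, 0.719, -0.001, 0.001]
ft_force: [-0.6, -11.8, -0.3]
finger_gap: 8.4
grasp_force: 98.0
```

>>> {"name": "apply_moves", "arguments": {
  "steps": [
    [[-1,0,0.0005,0,0],[-1,0,0.001,0,0],[-1,0,0.0015,0,0],[-1,-0.0001,0.002,0,0],[-1,-0.0001,0.0025,0,0],[-1,-0.0001,0.003,0,0],[-1,-0.0001,0.0035,0,0],[-1,-0.0001,0.004,0,0],[-1,-0.0001,0.0045,0,0],[-1,-0.0002,0.005,0,0],[-1,-0.0002,0.0055,0,0],[-1,-0.0002,0.006,0,0],[-1,-0.0002,0.0063,0,0],[-1,-0.0002,0.0063,0,0],[-1,-0.0002,0.0063,0,0]]
  ]
}}

```text
time_s: 24.2
position: [574.2, 92.5, 233.8]
orientation: [0.695, 0.719, -0.001, 0.001]
ft_force: [-1.1, -11.4, 0.0]
finger_gap: 8.2
grasp_force: 98.1
```

```bash
python3 f.py 2; python3 - <<'E'
from h import *
S=snap("side","pics/side4.png")
cv2.imwrite("pics/c4.png",cv2.resize(S[200:290,270:370,::-1],None,fx=6,fy=6,interpolation=cv2.INTER_CUBIC))
E
```

```text
[ -1.09 -10.41  -0.86 -21.98   1.88   1.34 574.18  92.55 233.81] 24.3
```

View pics/c4.png

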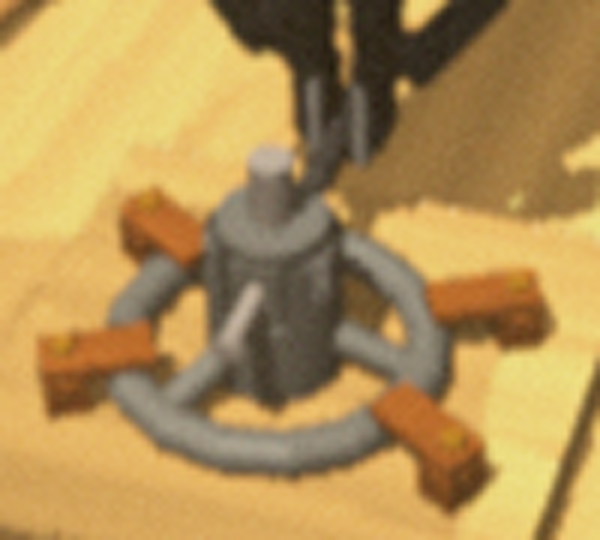

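The pin head now stands out to about px (308.5,256.5) in the side view. I'll check its travel by projection.

```bash
python3 - <<'E'
from h import *
for t in(4.3,20,24.5,29):
    print(t,[proj("side",[571.5-.0335*k,172.4+k,z]).round(1).tolist() for k,z in((24+t,72.4),(24+t,78.4),(24+t,66.4))])
v=cv2.imread("pics/side4.png").astype(int);print(v.mean(2).astype(int)[248:264,302:320])
E
```

```text
4.3 [[[310.2, 252.4]], [[310.1, 250.2]], [[310.3, 254.7]]]
20 [[[307.4, 257.6]], [[307.3, 255.4]], [[307.6, 259.9]]]
24.5 [[[306.6, 259.2]], [[306.5, 256.9]], [[306.8, 261.4]]]
29 [[[305.8, 260.7]], [[305.7, 258.4]], [[306.0, 262.9]]]
[[135 134 100  87  83  65  76  87 119 160 164 133  94  83  75  68  80  78]
 [174 164 119  88  76  69  76  96 144 173 162 128  96  86  75  70  77  77]
 [175 167 120  85  82  74  86 121 162 173 149 107  93  84  78  74  76  79]
 [171 166 124  88  77  72  95 145 173 159 124  88  91  87  79  72  76  79]
 [171 164 122  87  86  87 128 163 174 146 106  70  75  84  82  71  80  79]
 [164 159 126  86  84 108 153 176 159 121  79  70  67  86  80  76  79  80]
 [166 162 123  88  93 128 164 168 142 101  73  62  68  91  99  90  82  77]
 [168 162 128  99 114 149 169 155 123  76  64  65  72 100 103  93  84  76]
 [169 160 129 112 130 156 160 144 106  69  63  58  67  84  88  83  84  75]
 [163 162 137 124 130 141 145 134 105  77  62  61  61  80  82  83  73  81]
 [165 156 145 126 120 121 127 121 105  83  69  56  63  71  83  84  77  80]
 [158 149 144 137 122 111 111 109  97  84  65  60  60  72  81  82  83  77]
 [151 147 148 137 117  99  89  94  89  81  69  65  64  64  81  80  81  77]
 [146 145 146 127 108  83  71  78  85  84  65  62  59  67  76  85  78  76]
 [147 141 130 110  90  67  66  78  83  87  70  57  59  68  76  81  78  79]
 [140 130 106  90  75  62  61  76  85  86  68  60  63  67  74  81  79  79]]
```

The head moved by about 20 mm, which agrees with a travel of roughly 24.5 mm. I'm withdrawing and carrying the punch back over the rest.

>>> {"name": "apply_moves", "arguments": {
  "steps": [
    [[-1,0.0002,-0.005,0,0],[-1,0.0006,-0.018,0,0],[-1,0.0011,-0.033,0,0],[-1,0.0014,-0.042,0,0],[-1,0.0016,-0.048,0,0],[-1,0.0016,-0.05,0.015,0],[-1,0.0016,-0.055,0.04,0],[-1,0.002,-0.075,0.06,0],[-1,0.005,-0.11,0.066,-0.01],[-1,0.01,-0.15,0.066,-0.02],[-1,0.015,-0.19,0.066,-0.03],[-1,0.02,-0.23,0.066,-0.035],[-1,0.0248,-0.27,0.066,-0.035],[-1,0.0248,-0.305,0.06,-0.035],[-1,0.0248,-0.328,0.04,-0.035],[-1,0.0248,-0.338,0.01,-0.035],[-1,0.0248,-0.338,-0.015,-0.035],[-1,0.0248,-0.338,-0.019,-0.035],[-1,0.0248,-0.338,-0.019,-0.035],[-1,0.0248,-0.338,-0.019,-0.035]]
  ]
}}

```text
time_s: 26.35
position: [599.7, -244.5, 216.5]
orientation: [0.707, 0.707, 0.0, 0.001]
ft_force: [0.4, -0.9, -0.3]
finger_gap: 8.4
grasp_force: 98.0
```

```bash
python3 f.py 2; python3 - <<'E'
from h import *
T=snap("top","pics/top5.png");S=snap("side","pics/side5.png")
o=np.zeros((400,800,3),np.uint8)
o[:,:400]=cv2.resize(T[170:250,380:460,::-1],None,fx=5,fy=5)
o[:,400:]=cv2.resize(S[215:295,270:350,::-1],None,fx=5,fy=5)
cv2.imwrite("pics/c5.png",o)
E
```

```text
[-4.8000e-01 -3.0000e-02  1.0000e-01 -3.1000e-01  7.0000e-02 -2.7000e-01
  5.9977e+02 -2.4449e+02  2.1667e+02] 26.45
```

View pics/c5.png

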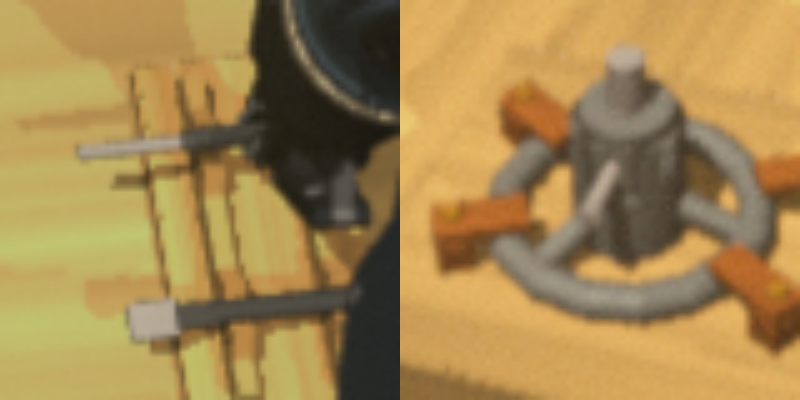

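The punch is still in the gripper, level and aligned over its notches, and the pin stayed put. I'm lowering it now.

>>> {"name": "apply_moves", "arguments": {
  "steps": [
    [[-1,-0.0003,0,-0.008,0],[-1,-0.0003,0,-0.014,0],[-1,-0.0003,0,-0.017,0],[-1,-0.0003,0,-0.017,0],[-1,-0.0003,0,-0.017,0]]
  ]
}}

```text
time_s: 27.05
position: [599.2, -244.5, 197.9]
orientation: [0.707, 0.707, 0.0, 0.0]
ft_force: [3.9, 0.6, -0.1]
finger_gap: 8.2
grasp_force: 98.5
```

```bash
python3 f.py 3
```

```text
[ 3.8900e+00  5.0000e-01  2.0000e-02  9.1000e-01 -8.4900e+00 -7.0000e-02
  5.9910e+02 -2.4453e+02  1.9800e+02] 27.2
```

>>> {"name": "apply_moves", "arguments": {
  "steps": [
    [[-1,0.0008,0,0,0],[-1,0.0008,0,-0.0006,0],[-1,0.0008,0,-0.0006,0]]
  ]
}}

```text
time_s: 27.5
position: [599.7, -244.6, 197.5]
orientation: [0.707, 0.707, -0.0, 0.0]
ft_force: [1.2, -0.0, 2.4]
finger_gap: 8.4
grasp_force: 98.6
```

```bash
python3 f.py 3
```

```text
[ 6.0000e-01  4.4000e-01  2.9000e+00  3.8000e-01 -2.5000e+00  2.0000e-02
  5.9970e+02 -2.4458e+02  1.9750e+02] 27.65
```

Seated: contact is about 4 N upward and nearly centred. I'm opening to a moderate width and then lifting straight up.

>>> {"name": "apply_moves", "arguments": {
  "steps": [
    [[-0.7,0.0002,0,0,0],[-0.5,0.0002,0,0,0],[-0.2,0.0002,0,0,0],[0.2,0.0002,0,0,0],[0.2,0.0002,0,0,0],[0.2,0.0002,0,0,0],[0.2,0.0002,0,0.02,0],[0.2,0.0002,0,0.06,0],[0.2,0.0002,0,0.1,0],[0.2,-0.03,-0.03,0.14,0],[0.2,-0.08,-0.07,0.16,0],[0.2,-0.13,-0.11,0.16,0],[0.2,-0.17,-0.15,0.16,0],[0.2,-0.2,-0.18,0.16,0],[0.2,-0.22,-0.2,0.16,0],[0.2,-0.22,-0.2,0.16,0]]
  ]
}}

```text
time_s: 29.25
position: [376.5, -447.1, 357.7]
orientation: [0.708, 0.706, -0.0, 0.0]
ft_force: [0.7, -0.8, 0.2]
finger_gap: 51.6
grasp_force: 0.0
```

```bash
python3 - <<'E'
from h import *
T=snap("top","pics/top6.png");S=snap("side","pics/side6.png")
o=np.zeros((400,800,3),np.uint8)
o[:,:400]=cv2.resize(T[165:265,380:480,::-1],None,fx=4,fy=4)
o[:,400:]=cv2.resize(S[215:295,270:350,::-1],None,fx=5,fy=5)
cv2.imwrite("pics/c6.png",o);print(manip.state()["time_s"])
E
```

```text
29.35
```

View pics/c6.png

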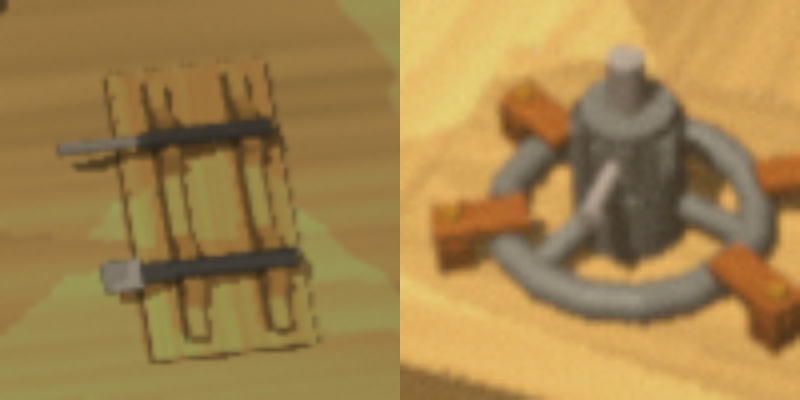

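The punch lies in its notches as it did at the start, tip at about px (394.5,202.5), and the pin stands out as before. I'm handing in.

```bash
python3 -c "
from rig import manip
print(manip.hand_in())"
```

```text
the job is handed in; nothing more can be done
None
```

The pin is driven about 24 mm, clear of the shaft and still caught in the far wall by my measurements. The punch is back in its notches, and the job was handed in at about 29 s; no verdict came back.

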